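# Seat the weighing cup, tare, add the solder spool

## Task

Weigh what is left on the solder spool: set the empty weighing cup on the bench scale with its foot dropped fully home in the round socket of the pan (the pan may sit off to one side, so feel for the socket) and let go of it. Then hold the tare key firmly down for about a second, let it come up, and stand the spool in the cup, without pressing tare again. The load cell is delicate: never push on the scale with more than 25 N, down or sideways, and leave the flat reel and the paper tape roll where they are.

Things in the scene. Friction and masses are not known exactly. Their poses are not given: they have to be found in the camera images.
- scale: grey bench scale, fixed, housing 150 (x) x 140 (y) x 36 mm; origin at the centre of its underside, x towards the pan (away from key and display), y left. Carries a bare metal pan 90 (x) x 104 (y) x 14 mm, top 60 mm above the worktop, sprung downwards only: about 1 N starts it, then 1 N per mm over 8 mm of travel; it rises again when unloaded
- pan_nominal (a point): where the centre of the socket's mouth would be if the pan were centred, 60 mm above the worktop. The pan has one round blind socket at its centre, 44 mm across, 10 mm deep, 1 mm chamfer. The pan, unmeasured, sits up to 12 mm to either side of this point along the scale's y, none along x, and is too stiff sideways to push along (over 60 N)
- cup: steel weighing cup 26 mm high, 110 g: solid foot 40 mm across, 8 mm high; above it an open body 60 mm across outside, 52 mm inside, inner floor 12 mm above the underside (14 mm deep). Origin at the centre of the underside, z up. Seated, its shoulder rests on the pan: origin about 52 mm above the worktop (60 mm if it only stands on the pan)
- cup_mid (a point): centre of the cup, half-way up (13 mm above its underside)
- tare (a joint): travel of the tare key in m: 0 up, 0.007 fully down; spring key, about 1 N per mm, so it is nearly down at 6 N and fully down at 7 N, then a hard stop; it counts as pressed from 0.0045; comes up by itself
- tare_top (a point): centre of the top face of the round white tare key, 22 mm across, on the scale's near side to the right of the display; pressed straight down
- spool: small solder spool with two flanges, 34 mm across, 26 mm high, 60 g, standing upright on the worktop; origin at the centre of its underside, z is its axis. Standing in the cup it rises 12 mm above the cup's rim
- spool_mid (a point): centre of the solder spool, half-way up (13 mm above its underside)
- flat_reel: flat white reel 42 mm across, 8 mm high, lying on the worktop; a bystander; origin at the centre of its underside
- paper_tape: roll of paper masking tape 48 mm across, 18 mm high, lying on the worktop; a bystander; origin at the centre of its underside
Not all that is in view belongs to the job. Of the things that look like the spool, take the one that is farthest to the robot's right at the start.

How it is judged:
By the outcome, as a careful person would: the job done as asked, in the order asked, and still so for the second after the job is handed in, with the robot touching nothing.
It also fails if it takes over 69 s, if anything falls off the work surface, if the arm or the gripper's body presses on something with over 40 N, if the wrist force passes 120 N, or if a joint passes its speed limit or range.

## Robot

A 7-joint arm with a two-finger parallel gripper is mounted at the origin on the work surface; the furniture and walls round the work are solid. World frame = base frame: x ahead of the robot, y to its left, z up, the work surface at z = 0. Lengths are in m, angles in rad, forces in N, time in s.
With the tool pointing down it reaches from about 0.425 to 1.025 m from the base axis. Payload 9.4 kg.
Tool frame: the origin (TCP) lies midway between the tips of the shut fingers; the grasp point (between the pads) lies 19 mm behind it; z points along the fingers, y is the line along which they close (so a half turn about z gives the same grasp; the last joint's range is limited). The gripper opens to 85 mm and grips with 20 to 120 N. Pads are 22 mm wide; open, the fingers measure 114 mm over their backs; the gripper's body (76 mm by 85 mm) begins 54 mm behind the grasp point. The pads swing forward as they close: fully open they stand 13 mm farther back than shut.
Start: joints at [1.218, 0.599, -0.003, 1.599, 0.002, 0.943, -0.08], TCP at [0.197, -0.698, 0.231] pointing down, gripper open.
Joint ranges: [-2.57, 2.57], [-0.35, 1.97], [-1.29, 1.29], [0.11, 2.56], [-1.05, 4.19], [0.11, 1.86], [-2.63, 2.63]. Speed limits (rad/s): [2.22, 2.22, 3.01, 3.01, 3.14, 3.14, 3.14].

## Interface

Orientations are given as a 3x3 rotation matrix whose columns are the frame's x, y, z axes.
In Python, from bench import get_obs, imaging, ctrl gives the robot as it stands.
- The arm moves only by the tool drive_tool, never from a script. Its argument "increments" is one flat list of numbers, 7 for each row, row after row: the closure, from 0 (fully open) to 1 (shut), then the shift along the tool's x, y, z in mm, then the turn, a rotation vector about the tool's x, y, z in rad. In form: [grip, x, y, z, rx, ry, rz, grip, x, y, z, rx, ry, rz, ...]. A call has 1 to 12 rows; each row is the pose to reach, as a shift and turn from the pose commanded when the call began, along the tool's axes at that moment; what a row does not reach only later rows make up. A row lasts 1/12 s, in which the tool goes at most 41.7 mm and 7.16 degrees, less where a joint would pass 70% of its speed; a pose out of reach is approached as far as the arm can. A call with a gripper value outside its range is refused whole. The fingers move at their own pace and stop on an object; the grip force is fixed at half the most. Time passes only in rows, so rows that repeat a pose let the fingers close. It gives the time, the measured TCP pose, the force, the opening and the grip force at its end, in the units of the state.
- get_obs(): the state, without advancing time (a new reading comes with each control period).
- imaging.read_camera(name): name is "scene" or "side" or "wrist"; returns a dict with "img" (480x640x3 uint8, blue, green, red), "intrinsics" (3x3 intrinsics, pixels), "k1" (the pictures are not rectified: a ray, as slopes to the right and down, at radius r is drawn at 1 + k1 r^2 times it, then the intrinsics apply), "R" (3x3) and "t" (3): a world point X has camera coordinates R X + t. Camera axes: x right, y down, z forward; pixel columns grow to the right and rows downward; lengths in m; the calibration is good to about 2 mm. A picture is of the moment at which its call begins. There is no depth.
- ctrl.finish_job(): hands the job in; it is judged then, once.
Trained networks look in the newest picture that a camera, given by its name, has taken for a name from the list of things; names that differ only in an ending like _2 or _b are one class to them, and where a whole thing is asked for, a point or a joint stands for the part that bears it (a point fixed in the world has none). Each returns a list of dicts, best first, with "p" (0 to 1); they miss things now and then, are a little off and sometimes report something else, mostly with a low value. They report only what shows in the picture. A call takes as long as a camera call. They do not tell look-alikes from the thing itself.
- imaging.boxes_of(camera, query): "centre" ([x, y, z] in m, in world coordinates, good to about 4 mm: the middle of the surface that is visible of it).
- imaging.masks_of(camera, query): "pixels" (480x640 bool, what is visible of it).
- imaging.tip_of(camera, query): "centre" ([x, y, z] in m, in world coordinates, good to about 4 mm: a listed point, or the origin of a listed thing).
The state is a dict: "clock": time; "joint_pos": joint angles; "qd": joint speeds; "joint_torque": joint torques, N m; "eef_pos": TCP position; "tcp_rot": TCP orientation; "contact_force": force on the tool from outside, world axes, zero at the start; "ft_torque": the same for the moment, N m; "gripper_width": opening from 0.0 (shut) to 1.0 (fully open); "gripper_force": force on a finger pad.
Only numpy, scipy, OpenCV 4.12 (cv2) and the standard library are available. Lean on these libraries where they do the work, as an engineer would, in place of code of your own. Each camera call takes 0.05 s, during which the arm holds its last target. There are 200 camera calls.

## Working session

There is one attempt and no reset: what is moved stays moved. The work goes in short steps, Python scripts to look and compute and a tool call to move; the robot and the scene stay as the last step left them, time stands still between calls to the robot, and variables do not carry over. Pictures are saved under pics/ and viewed, at most 10 in all, crops included, and the job is handed in when it is done.

Besides the shell and the picture viewer there is one more tool, called after "Request:" as name(argument=value, ...) on one line, values as JSON. drive_tool: Moves the arm, as the interface text tells. Its arguments: {"type":"object","properties":{"increments":{"type":"array"}},"required":["increments"]}

```bash
mkdir -p pics; python3 - <<'E'
from bench import get_obs, imaging, ctrl
import cv2, numpy as np
o=get_obs(); print(o['clock'],o['eef_pos'],o['tcp_rot'],o['contact_force'],o['gripper_width'])
ims=[]
for c in ["scene","side"]:
    r=imaging.read_camera(c); cv2.imwrite(f'pics/{c}0.png',r['img'])
    for q in ["scale","pan_nominal","cup","cup_mid","tare_top","spool","spool_mid","flat_reel","paper_tape"]:
        f=imaging.tip_of(c,q)
        print(c,q,[(np.round(d['centre'],3).tolist(),round(d['p'],2)) for d in f[:4]])
E
```

```text
0.0 [ 0.19723488 -0.69716155  0.23038691] [[ 9.62205445e-01  2.72323921e-01 -6.02715441e-04]
 [ 2.72324533e-01 -9.62204299e-01  1.49516761e-03]
 [-1.72765483e-04 -1.60279262e-03 -9.99998701e-01]] [ 0.48279679 -0.33292526 -0.58335878] 0.9989092923961992
scene scale []
scene pan_nominal [([0.602, -0.259, 0.06], 0.77)]
scene cup [([0.417, -0.249, 0.002], 0.76)]
scene cup_mid [([0.41, -0.249, 0.013], 0.66)]
scene tare_top [([0.533, -0.308, 0.06], 0.65)]
scene spool [([0.419, -0.366, 0.001], 0.98), ([0.531, -0.307, 0.062], 0.24)]
scene spool_mid [([0.417, -0.365, 0.013], 0.64)]
scene flat_reel [([0.52, -0.429, 0.002], 0.55)]
scene paper_tape [([0.65, -0.428, -0.003], 0.88), ([0.421, -0.366, 0.002], 0.59)]
side scale [([0.578, -0.262, -0.002], 0.89)]
side pan_nominal [([0.6, -0.26, 0.063], 0.74)]
side cup []
side cup_mid [([0.408, -0.25, 0.011], 0.96)]
side tare_top [([0.532, -0.311, 0.062], 0.46)]
side spool [([0.412, -0.37, -0.002], 0.93), ([0.68, -0.134, -0.003], 0.71), ([0.592, -0.134, 0.001], 0.64)]
side spool_mid [([0.676, -0.138, 0.015], 0.76), ([0.417, -0.361, 0.011], 0.63), ([0.591, -0.133, 0.012], 0.6)]
side flat_reel [([0.522, -0.427, -0.0], 0.97), ([0.531, -0.31, 0.058], 0.41)]
side paper_tape [([0.656, -0.43, -0.002], 0.88)]
```

View pics/scene0.png

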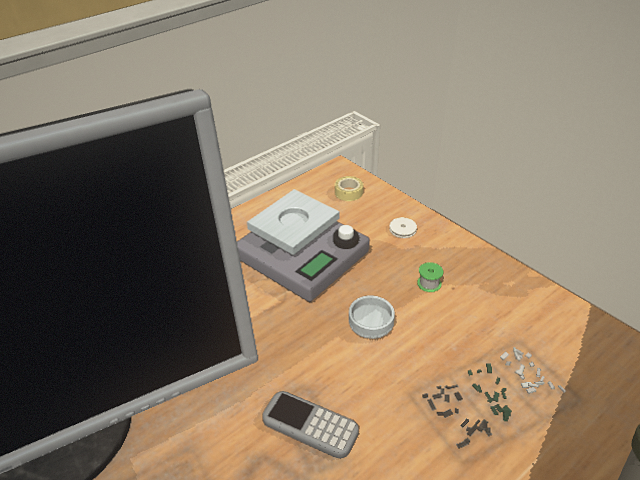

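View pics/side0.png

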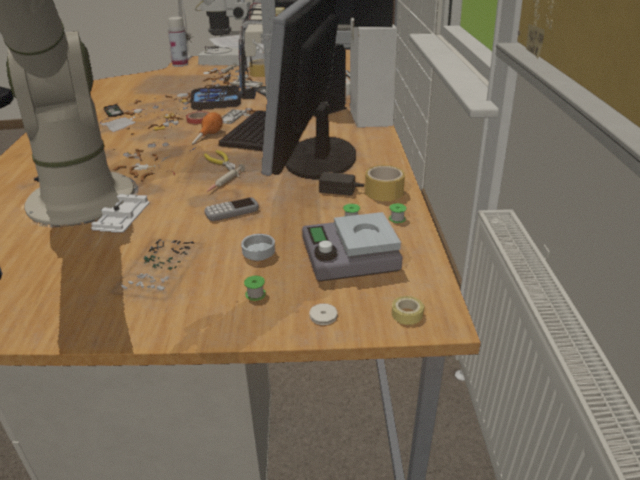

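Scene view: cup (372,317), spool (431,277), tare key (346,235), reel (403,227), tape (349,188), pan socket (294,215).
Spool candidates in the side view are (255,288), (352,211) and (398,213). The first is at y≈-0.366 and the others at y≈-0.135, so the first is farthest right and is the one meant. I'll confirm it in a crop next to a rectified view of the pan.

```bash
cat > h.py <<'E'
from bench import get_obs, imaging, ctrl
import cv2, numpy as np
def proj(r,X):
    c=np.asarray(X)@np.array(r['R']).T+np.array(r['t']); s=c[...,:2]/c[...,2:]
    s=s*(1+r['k1']*(s**2).sum(-1,keepdims=True)); K=np.array(r['intrinsics'])
    return s*[K[0,0],K[1,1]]+[K[0,2],K[1,2]]
def rect(r,x0,x1,y0,y1,z,mm=.5):  # rows: x decreasing down, cols: y decreasing right
    xs=np.arange(x1,x0,-mm/1e3); ys=np.arange(y1,y0,-mm/1e3)
    X=np.stack(np.broadcast_arrays(xs[:,None],ys[None,:],z),-1)
    p=proj(r,X).astype(np.float32)
    return cv2.remap(r['img'],p[...,0],p[...,1],cv2.INTER_CUBIC)
def totool(d):
    return np.array(get_obs()['tcp_rot']).T@np.asarray(d)*1e3
E
python3 - <<'E'
from h import *
a=imaging.read_camera('scene'); b=imaging.read_camera('side')
A=rect(a,.5,.68,-.36,-.18,.06); B=rect(b,.5,.68,-.36,-.18,.06)
C=cv2.resize(b['img'][190:310,235:415],None,fx=2,fy=2,interpolation=cv2.INTER_CUBIC)
D=cv2.resize(a['img'][255:300,400:460],(360,240),interpolation=cv2.INTER_CUBIC)
cv2.imwrite('pics/r1.png',np.vstack([np.hstack([A,B]),np.hstack([C,D])])) if 0 else None
W=np.zeros((600,720,3),np.uint8);W[:360,:360]=A;W[:360,360:]=B;W[360:,:360]=C;W[360:,360:]=D
cv2.imwrite('pics/r1.png',W)
E
```

```text
Traceback (most recent call last):
ValueError: could not broadcast input array from shape (361,360,3) into shape (360,360,3)
```

```bash
python3 - <<'E'
from h import *
a=imaging.read_camera('scene'); b=imaging.read_camera('side')
f=lambda r:rect(r,.5,.68,-.36,-.18,.06)[:360,:360]
C=cv2.resize(b['img'][190:310,235:415],None,fx=2,fy=2,interpolation=cv2.INTER_CUBIC)
D=cv2.resize(a['img'][255:300,400:460],(360,240),interpolation=cv2.INTER_CUBIC)
cv2.imwrite('pics/r1.png',np.vstack([np.hstack([f(a),f(b)]),np.hstack([C,D])]))
E
```

```text
(no output)
```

View pics/r1.png

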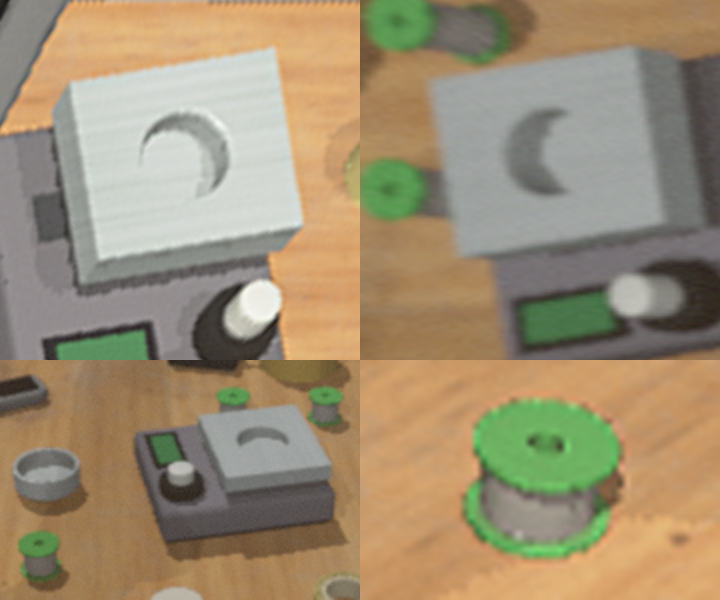

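Crop bottom right: the green two-flange spool, alone at side (255,288), is confirmed. The two others stand behind the scale on the left. The rectified pan corners average to about (0.603,-0.273), which is roughly 12 mm to the scale's right of nominal. Next: move over the cup for a closer look.

Request:
drive_tool(increments=[0,27,-31,5,0,0,0,0,54,-62,10,0,0,0,0,82,-93,15,0,0,0,0,109,-124,20,0,0,0,0,136,-155,25,0,0,0,0,163,-186,30,0,0,0,0,190,-217,35,0,0,0,0,218,-248,40,0,0,0,0,245,-279,45,0,0,0,0,272,-310,50,0,0,0,0,300,-342,55,0,0,0,0,327,-372,60,0,0,0])

```text
clock: 2.2
eef_pos: [0.4113, -0.2491, 0.1714]
tcp_rot: [[0.962, 0.272, 0.001], [0.272, -0.962, -0.0], [0.001, 0.001, -1.0]]
contact_force: [0.4, 0.2, 0.1]
gripper_width: 0.999
gripper_force: 0.0
```

```bash
python3 - <<'E'
from h import *
from scipy.optimize import least_squares
o=get_obs(); print(o['clock'],o['eef_pos'],o['contact_force'])
a=imaging.read_camera('scene'); b=imaging.read_camera('side')
for pa,pb in [((205,95),(290,10)),((250,358),(268,165))]:
    s=least_squares(lambda X:np.r_[proj(a,X)-pa,proj(b,X)-pb],[.5,0,.2]); print('monitor',s.x.round(3),s.cost)
w=imaging.read_camera('wrist'); cv2.imwrite('pics/w1.png',w['img'])
for q in ["cup","cup_mid","pan_nominal","tare_top","spool_mid"]:
    print(q,[(np.round(d['centre'],4).tolist(),round(d['p'],2)) for d in imaging.tip_of('wrist',q)[:2]])
E
```

```text
2.2 [ 0.41126208 -0.24907238  0.17143038] [0.35915045 0.21077723 0.07181788]
monitor [ 0.474 -0.084  0.375] 90.86275006709008
monitor [ 0.42  -0.062  0.083] 19.927824203766093
cup [([0.4158, -0.2504, -0.0015], 0.74)]
cup_mid [([0.4122, -0.2483, 0.0096], 0.79)]
pan_nominal []
tare_top [([0.5314, -0.3124, 0.0588], 0.72)]
spool_mid [([0.4184, -0.3647, 0.0135], 0.9)]
```

View pics/w1.png

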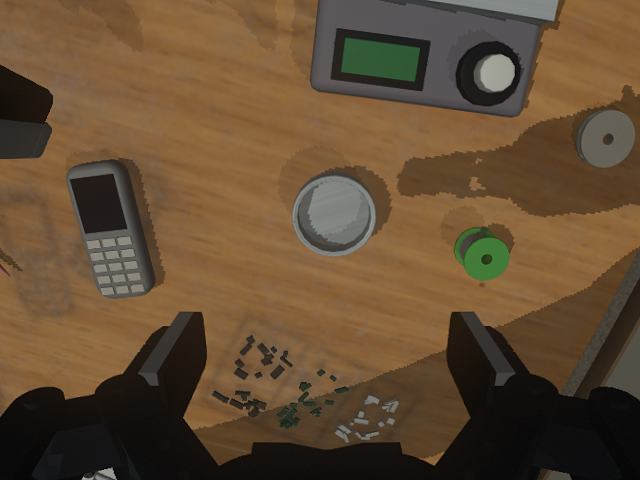

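Wrist view: cup rim at (334,215), spool's top flange at (487,258), tare key at (495,73), scale at the top. The phone and the scattered parts are clear of the work.

```bash
cat >> h.py <<'E'
def unproj(r,uv,z):
    K=np.array(r['intrinsics']); R=np.array(r['R']); t=np.array(r['t'])
    d=(np.array(uv,float)-[K[0,2],K[1,2]])/[K[0,0],K[1,1]]; s=d.copy()
    for _ in range(20): s=d/(1+r['k1']*(s@s))
    C=-R.T@t; v=R.T@np.r_[s,1]
    return C+v*(z-C[2])/v[2]
E
python3 - <<'E'
from h import *
w=imaging.read_camera('wrist')
for q in ['cup','spool','tare_top']:
    m=imaging.masks_of('wrist',q)[0]['pixels'].astype(np.uint8)
    c=max(cv2.findContours(m,0,1)[0],key=cv2.contourArea); (e,r)=cv2.minEnclosingCircle(c)
    print(q,e,r,cv2.fitEllipse(c))
for n,p,z in [('cup',(334,215),.026),('cupL',(293,215),.026),('cupR',(376,215),.026),('spool',(487,258),.026),('tare',(495,73),.06)]:
    X=unproj(w,p,z); print(n,X.round(4),totool(X-np.array(get_obs()['eef_pos'])).round(1))
E
```

```text
cup (323.8125, 204.4862060546875) 42.968292236328125 ((323.9225158691406, 204.62913513183594), (83.20545959472656, 84.94757080078125), 179.57350158691406)
spool (473.471923828125, 242.1573028564453) 28.669456481933594 ((473.47088623046875, 243.11837768554688), (47.49229431152344, 57.60111999511719), 128.56158447265625)
tare_top (481.5, 60.5) 21.50591278076172 ((480.5462951660156, 59.01909637451172), (36.495662689208984, 41.7707405090332), 52.943756103515625)
cup [ 0.4104 -0.2595  0.026 ] [ -1.9   7.6 145.3]
cupL [ 0.4026 -0.2317  0.026 ] [ -2.  -21.3 145.3]
cupR [ 0.4185 -0.2881  0.026 ] [ -1.9  37.3 145.4]
spool [ 0.4096 -0.3772  0.026 ] [-34.5 120.7 145.4]
tare [ 0.5257 -0.322   0.06  ] [ 92.1  98.9 111.4]
```

```bash
python3 - <<'E'
from h import *
w=imaging.read_camera('wrist')
for im in (cv2.imread('pics/w1.png'),w['img']):
    b,g,r=[im[200:300,420:540,i].astype(int) for i in range(3)]
    ys,xs=np.nonzero((g>r+40)&(g>b+40)); print(xs.min()+420,xs.max()+420,ys.min()+200,ys.max()+200)
g=cv2.GaussianBlur(cv2.cvtColor(w['img'],6),(5,5),1)
print(cv2.HoughCircles(g[130:300,230:430],3,1,50,param1=100,param2=20,minRadius=35,maxRadius=48)[0][:3]+[230,130,0])
m=imaging.masks_of('wrist','cup')[0]['pixels']; ys,xs=np.nonzero(m); print(xs.min(),xs.max(),ys.min(),ys.max())
print(get_obs()['eef_pos'])
for n,p,z in [('cup',(324,204.5),.026),('tare',(481,60),.06)]:
    X=unproj(w,p,z); print(n,X.round(4),totool(X-np.array(get_obs()['eef_pos'])).round(1))
E
```

```text
455 508 228 279
448 501 219 270
[[325.5 207.5  40.5]]
283 367 162 247
[ 0.41039389 -0.2512904   0.17129645]
cup [ 0.4161 -0.25    0.026 ] [  5.8   0.3 145.3]
tare [ 0.5302 -0.3109  0.06  ] [ 99.1  89.8 111.3]
```

Request:
drive_tool(increments=[0,5,0,40,0,0,0,0,5,0,80,0,0,0,0,5,0,120,0,0,0,0,5,0,150,0,0,0,0,5,0,164,0,0,0,0,5,0,164,0,0,0,1,5,0,164,0,0,0,1,5,0,164,0,0,0,1,5,0,164,0,0,0,1,5,0,164,0,0,0,1,5,0,164,0,0,0,1,5,0,164,0,0,0])

```text
clock: 3.9
eef_pos: [0.4161, -0.2498, 0.0089]
tcp_rot: [[0.962, 0.272, 0.002], [0.272, -0.962, -0.001], [0.002, 0.002, -1.0]]
contact_force: [-0.2, 0.0, 9.4]
gripper_width: 0.665
gripper_force: 65.1
```

Request:
drive_tool(increments=[1,5,0,-15,0,0,0,1,5,0,-40,0,0,0,1,5,0,-80,0,0,0,1,5,0,-115,0,0,0,1,5,0,-115,0,0,0])

```text
clock: 4.32
eef_pos: [0.4225, -0.2494, 0.1286]
tcp_rot: [[0.962, 0.272, 0.008], [0.272, -0.962, -0.004], [0.007, 0.006, -1.0]]
contact_force: [0.1, -0.4, -3.4]
gripper_width: 0.664
gripper_force: 64.8
```

```bash
python3 - <<'E'
from h import *
imaging.read_camera('wrist');imaging.read_camera('wrist')
w=imaging.read_camera('wrist'); s=imaging.read_camera('side')
o=get_obs(); print(o['clock'],o['eef_pos'],o['contact_force'],o['gripper_width'],o['ft_torque'])
e=np.array(o['eef_pos'])
for c in ['wrist','side','scene']:
  if c=='scene': imaging.read_camera('scene')
  for q in ['cup','cup_mid']:
    for d in imaging.tip_of(c,q)[:1]: print(c,q,np.round(d['centre'],4),d['p'],totool(np.array(d['centre'])-e).round(1))
u,v=proj(s,e).astype(int)
cr=cv2.resize(s['img'][v-70:v+50,u-80:u+80],None,fx=2.5,fy=2.5,interpolation=2)
cv2.imwrite('pics/g1.png',np.hstack([cr,cv2.resize(w['img'],(400,300))]))
E
```

```text
4.5167 [ 0.42007048 -0.24790912  0.12236659] [-0.38573761  0.72808248 -1.20735307] 0.6660792875317899 [-0.01692417  0.00383734  0.03148252]
wrist cup [ 0.418  -0.2523  0.1181] 0.67 [-3.2  3.7  4.3]
wrist cup_mid [ 0.4188 -0.2456  0.1239] 0.91 [-0.6 -2.6 -1.5]
side cup [ 0.418  -0.2488  0.1191] 0.67 [-2.2  0.3  3.3]
side cup_mid [ 0.4142 -0.2482  0.1252] 0.76 [-5.7 -1.3 -2.8]
scene cup [ 0.4224 -0.2471  0.1144] 0.85 [ 2.5 -0.1  8. ]
scene cup_mid [ 0.4165 -0.2457  0.1229] 0.7 [-2.8 -3.1 -0.5]
```

View pics/g1.png

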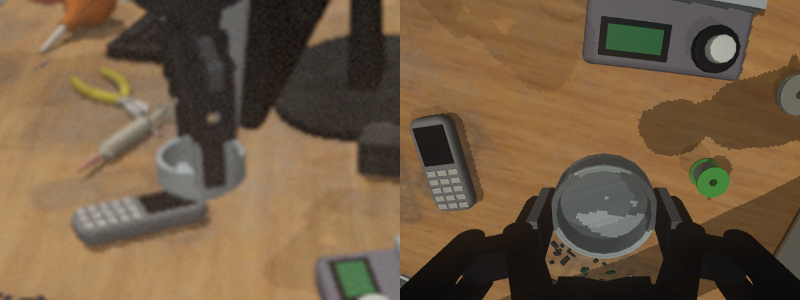

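Cup held level between the pads (crop right, cup at about (605,205)). Next, a stop short of the pan to measure the socket from the wrist camera.

Request:
drive_tool(increments=[1,20,20,-10,0,0,0,1,45,40,-20,0,0,0,1,70,60,-30,0,0,0,1,80,73,-30,0,0,0,1,80,73,-30,0,0,0,1,80,73,-30,0,0,0])

```text
clock: 5.37
eef_pos: [0.5171, -0.2965, 0.1515]
tcp_rot: [[0.962, 0.272, -0.001], [0.272, -0.962, 0.0], [-0.001, -0.001, -1.0]]
contact_force: [-0.4, 0.1, -1.4]
gripper_width: 0.665
gripper_force: 64.7
```

```bash
python3 - <<'E'
from h import *
for _ in range(4): imaging.read_camera('wrist')
w=imaging.read_camera('wrist'); o=get_obs(); print(o['clock'],o['eef_pos'])
A=rect(w,.5,.68,-.36,-.18,.06)[:360,:360]; cv2.imwrite('pics/r2.png',np.hstack([A,cv2.resize(w['img'],(480,360))]))
for q in ['pan_nominal','tare_top']: print(q,[np.round(d['centre'],4) for d in imaging.tip_of('wrist',q)[:1]])
E
```

```text
5.6167 [ 0.51619456 -0.29600834  0.15203256]
pan_nominal [array([ 0.6018, -0.2614,  0.0559])]
tare_top [array([ 0.5313, -0.3107,  0.0595])]
```

View pics/r2.png

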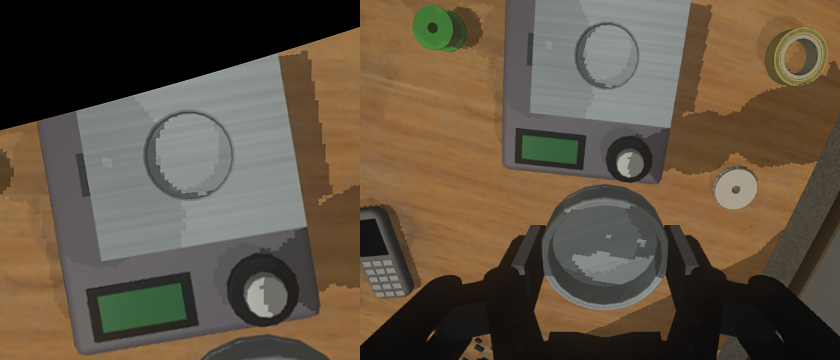

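Rectified picture: the socket circle spans columns 145–233 and rows 110–199, so its centre is (0.603,-0.2745). The key top is at about (266,296), i.e. (0.532,-0.313).

Request:
drive_tool(increments=[1,30,1,10,0,0,0,1,60,2,20,0,0,0,1,91,3,40,0,0,0,1,91,3,65,0,0,0,1,91,3,74,0,0,0,1,91,3,74,0,0,0,1,91,3,74,0,0,0,1,91,3,76,0,0,0,1,91,3,79,0,0,0,1,91,3,82,0,0,0,1,91,3,85,0,0,0,1,91,3,85,0,0,0])

```text
clock: 6.72
eef_pos: [0.6056, -0.275, 0.0674]
tcp_rot: [[0.962, 0.272, 0.001], [0.272, -0.962, -0.0], [0.0, 0.001, -1.0]]
contact_force: [0.0, -0.4, 0.8]
gripper_width: 0.664
gripper_force: 65.0
```

Request:
drive_tool(increments=[1,0,0,1,0,0,0,1,0,0,2,0,0,0,1,0,0,3,0,0,0,1,0,0,3,0,0,0])

```text
clock: 7.05
eef_pos: [0.6055, -0.2745, 0.0642]
tcp_rot: [[0.962, 0.272, -0.0], [0.272, -0.962, 0.0], [-0.0, -0.0, -1.0]]
contact_force: [0.5, 0.2, -1.4]
gripper_width: 0.667
gripper_force: 64.7
```

Request:
drive_tool(increments=[1,0,0,1,0,0,0,1,0,0,2,0,0,0,1,0,0,3,0,0,0,1,0,0,4,0,0,0,1,0,0,4,0,0,0,1,0,0,4,0,0,0])

```text
clock: 7.55
eef_pos: [0.6054, -0.2743, 0.0602]
tcp_rot: [[0.962, 0.273, -0.0], [0.273, -0.962, 0.0], [-0.0, -0.0, -1.0]]
contact_force: [-0.4, 1.3, 1.0]
gripper_width: 0.668
gripper_force: 64.9
```

Request:
drive_tool(increments=[0.6,0,0,0,0,0,0,0.2,0,0,0,0,0,0,0,0,0,0,0,0,0,0,0,0,0,0,0,0,0,0,0,-20,0,0,0,0,0,0,-50,0,0,0,0,-30,5,-75,0,0,0,0.5,-60,12,-90,0,0,0,1,-81,16,-90,0,0,0,1,-81,16,-90,0,0,0,1,-81,16,-90,0,0,0])

```text
clock: 8.47
eef_pos: [0.5311, -0.3132, 0.1509]
tcp_rot: [[0.963, 0.27, 0.001], [0.27, -0.963, -0.001], [0.0, 0.001, -1.0]]
contact_force: [0.0, 0.6, -0.6]
gripper_width: 0.452
gripper_force: 0.0
```

```bash
python3 - <<'E'
from h import *
for _ in range(3): imaging.read_camera('wrist')
w=imaging.read_camera('wrist'); o=get_obs(); print(o['clock'],o['eef_pos'],o['contact_force'],o['gripper_width'])
s=imaging.read_camera('side'); A=rect(w,.5,.68,-.36,-.18,.078)[:360,:360]
cv2.imwrite('pics/r3.png',np.hstack([A,cv2.resize(s['img'][190:310,290:430],None,fx=3,fy=3,interpolation=2)]))
for c in ['wrist','side']:
  for q in ['cup','cup_mid','tare_top']: print(c,q,[np.round(d['centre'],4) for d in imaging.tip_of(c,q)[:1]])
E
```

```text
8.6667 [ 0.53302937 -0.3110858   0.14983448] [ 0.04480006 -0.20334399 -0.46120273] 0.08537192590395651
wrist cup [array([ 0.6033, -0.2754,  0.0514])]
wrist cup_mid [array([ 0.6028, -0.2724,  0.0643])]
wrist tare_top [array([ 0.5298, -0.3115,  0.0595])]
side cup [array([ 0.6056, -0.2746,  0.0558])]
side cup_mid [array([ 0.6   , -0.2734,  0.0663])]
side tare_top [array([ 0.5305, -0.3125,  0.0582])]
```

View pics/r3.png

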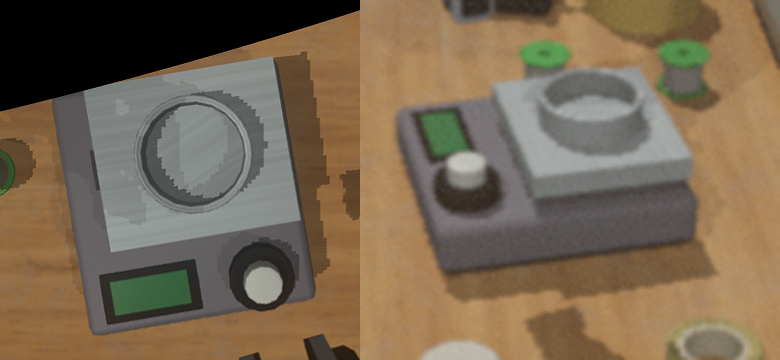

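The cup is seated: its rim is level, it measures 60 mm at the seated height, and the nets put its origin at about 0.052–0.055. Its centre is about (0.603,-0.276). Next, the tare key.

Request:
drive_tool(increments=[1,-2,0,35,0,0,0,1,-2,0,65,0,0,0,1,-2,0,80,0,0,0,1,-2,0,84,0,0,0,1,-2,0,84,0,0,0,1,-2,0,86,0,0,0,1,-2,0,88,0,0,0,1,-2,0,90,0,0,0,1,-2,0,91,0,0,0,1,-2,0,92,0,0,0,1,-2,0,92,0,0,0])

```text
clock: 9.93
eef_pos: [0.5303, -0.3127, 0.0587]
tcp_rot: [[0.962, 0.272, 0.001], [0.272, -0.962, -0.0], [0.001, 0.001, -1.0]]
contact_force: [-0.2, -0.3, 2.6]
gripper_width: -0.001
gripper_force: 1.1
```

Request:
drive_tool(increments=[1,0,0,1.5,0,0,0,1,0,0,3,0,0,0,1,0,0,4,0,0,0,1,0,0,4,0,0,0])

```text
clock: 10.27
eef_pos: [0.5304, -0.3127, 0.0544]
tcp_rot: [[0.962, 0.272, 0.001], [0.272, -0.962, -0.0], [0.0, 0.0, -1.0]]
contact_force: [-0.8, 0.0, 4.7]
gripper_width: 0.0
gripper_force: 2.6
```

Request:
drive_tool(increments=[1,0,0,1.2,0,0,0,1,0,0,1.2,0,0,0,1,0,0,1.2,0,0,0,1,0,0,1.2,0,0,0,1,0,0,1.2,0,0,0,1,0,0,1.2,0,0,0,1,0,0,1.2,0,0,0,1,0,0,1.2,0,0,0,1,0,0,1.2,0,0,0,1,0,0,1.2,0,0,0,1,0,0,1.2,0,0,0])

```text
clock: 11.18
eef_pos: [0.5303, -0.3127, 0.0534]
tcp_rot: [[0.962, 0.272, 0.001], [0.272, -0.962, -0.0], [0.0, 0.0, -1.0]]
contact_force: [-0.6, -0.2, 5.1]
gripper_width: -0.002
gripper_force: 3.0
```

Request:
drive_tool(increments=[1,0,0,-10,0,0,0,1,0,0,-25,0,0,0,1,0,0,-55,0,0,0,0,-30,5,-80,0,0,0,0,-62,10,-97,0,0,0,0,-94,15,-97,0,0,0,0,-124,21,-97,0,0,0,0,-124,21,-97,0,0,0,0,-124,21,-97,0,0,0,0,-124,21,-97,0,0,0])

```text
clock: 12.02
eef_pos: [0.4168, -0.3664, 0.1504]
tcp_rot: [[0.962, 0.272, 0.0], [0.272, -0.962, 0.0], [0.0, -0.0, -1.0]]
contact_force: [0.6, 0.0, 0.1]
gripper_width: 0.97
gripper_force: 0.0
```

```bash
python3 - <<'E'
from h import *
for _ in range(3): imaging.read_camera('wrist')
w=imaging.read_camera('wrist'); o=get_obs(); e=np.array(o['eef_pos']); print(o['clock'],e,o['contact_force'],o['gripper_width'])
for q in ['spool','spool_mid']:
  for d in imaging.tip_of('wrist',q)[:1]: print(q,np.round(d['centre'],4),totool(np.array(d['centre'])-e).round(1))
im=w['img'].astype(int); g=((im[...,1]>im[...,2]+40)&(im[...,1]>im[...,0]+40)).astype(np.uint8)
for c in cv2.findContours(g,0,1)[0]:
  if cv2.contourArea(c)>300:
    p,r=cv2.minEnclosingCircle(c); x,y,a,b=cv2.boundingRect(c); X=unproj(w,p,.026); print(p,r,(x,y,a,b),X.round(4),totool(X-e).round(1))
imaging.read_camera('side')
print([np.round(d['centre'],4) for d in imaging.tip_of('side','spool_mid')[:3]])
print([np.round(d['centre'],4) for d in imaging.tip_of('side','tare_top')[:1]])
cv2.imwrite('pics/w4.png',w['img'])
E
```

```text
12.2167 [ 0.41744616 -0.36577589  0.14988041] [-0.07935545 -0.01411189  0.18371041] 1.0000040122968308
spool [ 0.4089 -0.3645  0.0032] [ -7.9  -3.5 146.7]
spool_mid [ 0.4178 -0.3661  0.0141] [  0.3   0.5 135.8]
(324.5526428222656, 223.55262756347656) 27.027957916259766 (301, 202, 51, 49) [ 0.4163 -0.3666  0.026 ] [ -1.3   0.5 123.9]
[array([ 0.4142, -0.3617,  0.0091]), array([ 0.678 , -0.1382,  0.0138]), array([ 0.5917, -0.1336,  0.0115])]
[array([ 0.5282, -0.3098,  0.0565])]
```

View pics/w4.png

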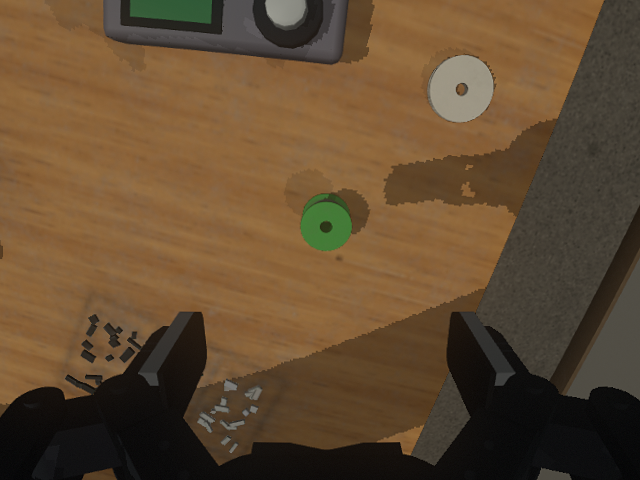

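The spool's top hole is at (326,227), about 3 mm behind the TCP. I'll grip only its upper 10 mm so the fingertips stay above the cup rim.

Request:
drive_tool(increments=[0,-3,1,40,0,0,0,0,-3,1,80,0,0,0,0,-3,1,115,0,0,0,0,-3,1,134,0,0,0,0.3,-3,1,134,0,0,0,1,-3,1,134,0,0,0,1,-3,1,134,0,0,0,1,-3,1,134,0,0,0,1,-3,1,134,0,0,0,1,-3,1,134,0,0,0,1,-3,1,134,0,0,0,1,-3,1,134,0,0,0])

```text
clock: 13.47
eef_pos: [0.4146, -0.3689, 0.0182]
tcp_rot: [[0.962, 0.272, 0.002], [0.272, -0.962, -0.002], [0.002, 0.002, -1.0]]
contact_force: [-0.9, 1.4, 7.5]
gripper_width: 0.36
gripper_force: 58.7
```

Request:
drive_tool(increments=[1,0,0,-25,0,0,0,1,0,0,-60,0,0,0,1,10,0,-95,0,0,0,1,35,-5,-120,0,0,0,1,70,-12,-120,0,0,0,1,105,-19,-120,0,0,0,1,140,-26,-120,0,0,0,1,175,-33,-120,0,0,0,1,200,-37,-120,0,0,0,1,207,-38,-120,0,0,0,1,207,-38,-120,0,0,0,1,207,-38,-120,0,0,0])

```text
clock: 14.47
eef_pos: [0.602, -0.2757, 0.1368]
tcp_rot: [[0.962, 0.272, 0.0], [0.272, -0.962, -0.001], [-0.0, 0.001, -1.0]]
contact_force: [-0.7, -0.7, 0.5]
gripper_width: 0.353
gripper_force: 59.8
```

```bash
python3 - <<'E'
from h import *
for _ in range(3): imaging.read_camera('wrist')
w=imaging.read_camera('wrist'); s=imaging.read_camera('side'); c=imaging.read_camera('scene'); o=get_obs(); e=np.array(o['eef_pos']); print(o['clock'],e,o['contact_force'],o['gripper_width'])
for cam in ['wrist','side','scene']:
 for q in ['spool','spool_mid','cup','cup_mid']:
  for d in imaging.tip_of(cam,q)[:1]: print(cam,q,np.round(d['centre'],4),totool(np.array(d['centre'])-e).round(1))
f=lambda r:cv2.resize((lambda u,v:r['img'][v-60:v+90,u-75:u+75])(*proj(r,e).astype(int)),(390,390),interpolation=2)
cv2.imwrite('pics/p5.png',np.hstack([f(s),f(c)]))
E
```

```text
14.7667 [ 0.60172891 -0.27639093  0.13633038] [ 0.51657063  0.58638554 -1.00648504] 0.35407310344757636
wrist spool [ 6.793e-01 -1.345e-01 -3.000e-04] [ 113.2 -115.6  136.6]
wrist spool_mid [ 0.5912 -0.1335  0.013 ] [  28.7 -140.4  123.3]
wrist cup [ 0.6036 -0.2746  0.0521] [ 2.3 -1.2 84.2]
wrist cup_mid [ 0.6033 -0.2718  0.0615] [ 2.8 -4.  74.8]
side spool [ 0.684  -0.1333 -0.0024] [ 118.1 -115.3  138.7]
side spool_mid [ 0.6789 -0.138   0.0167] [ 111.9 -112.2  119.6]
side cup [ 0.6008 -0.2744  0.0559] [-0.3 -2.2 80.4]
side cup_mid [ 0.5989 -0.2763  0.0663] [-2.7 -0.9 70. ]
scene spool [ 0.6049 -0.2766  0.1206] [ 3.   1.1 15.7]
scene spool_mid [ 0.6031 -0.2747  0.1301] [ 1.8 -1.3  6.2]
scene cup [ 0.6066 -0.2733  0.0539] [ 5.5 -1.6 82.4]
scene cup_mid [ 0.6007 -0.2691  0.0635] [ 1.  -7.3 72.8]
```

View pics/p5.png

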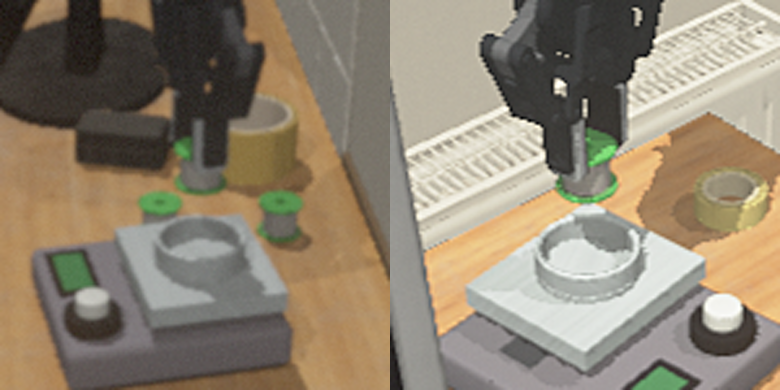

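The spool hangs upright above the cup, within about 2 mm of its centre. Lowering.

Request:
drive_tool(increments=[1,0,-1,15,0,0,0,1,0,-1,30,0,0,0,1,0,-1,40,0,0,0,1,0,-1,47,0,0,0,1,0,-1,49,0,0,0,1,0,-1,51,0,0,0,1,0,-1,52,0,0,0,1,0,-1,53,0,0,0,1,0,-1,53,0,0,0])

```text
clock: 16.12
eef_pos: [0.6026, -0.2745, 0.0834]
tcp_rot: [[0.962, 0.272, 0.001], [0.272, -0.962, -0.0], [0.0, 0.0, -1.0]]
contact_force: [-1.2, 0.4, -0.7]
gripper_width: 0.353
gripper_force: 59.8
```

Request:
drive_tool(increments=[1,0,0,0.7,0,0,0,1,0,0,1.5,0,0,0,1,0,0,1.5,0,0,0,1,0,0,1.5,0,0,0])

```text
clock: 16.45
eef_pos: [0.6025, -0.2745, 0.0817]
tcp_rot: [[0.962, 0.272, 0.0], [0.272, -0.962, -0.0], [0.0, 0.0, -1.0]]
contact_force: [0.6, -0.2, 0.3]
gripper_width: 0.354
gripper_force: 59.9
```

Request:
drive_tool(increments=[1,0,0,0.7,0,0,0,1,0,0,1.2,0,0,0,1,0,0,1.2,0,0,0,1,0,0,1.2,0,0,0])

```text
clock: 16.78
eef_pos: [0.6025, -0.2745, 0.0805]
tcp_rot: [[0.962, 0.272, 0.0], [0.272, -0.962, -0.0], [0.0, 0.0, -1.0]]
contact_force: [0.0, -0.3, 1.1]
gripper_width: 0.357
gripper_force: 60.0
```

Request:
drive_tool(increments=[0.55,0,0,0,0,0,0,0.4,0,0,0,0,0,0,0.2,0,0,0,0,0,0,0.1,0,0,0,0,0,0,0.1,0,0,-15,0,0,0,0.1,0,0,-45,0,0,0,0.1,0,0,-80,0,0,0,0.1,-35,0,-100,0,0,0,0.1,-70,0,-110,0,0,0,0.1,-70,0,-110,0,0,0,0.1,-70,0,-110,0,0,0,0.1,-70,0,-110,0,0,0])

```text
clock: 17.78
eef_pos: [0.5353, -0.2934, 0.1906]
tcp_rot: [[0.962, 0.272, 0.001], [0.272, -0.962, 0.0], [0.001, 0.0, -1.0]]
contact_force: [1.2, -0.6, 0.2]
gripper_width: 0.901
gripper_force: 0.0
```

```bash
python3 - <<'E'
from h import *
for _ in range(3): imaging.read_camera('wrist')
w=imaging.read_camera('wrist'); s=imaging.read_camera('side'); c=imaging.read_camera('scene'); o=get_obs(); print(o['clock'],o['eef_pos'],o['contact_force'],o['gripper_width'])
for cam in ['wrist','side','scene']:
 for q in ['spool','cup','tare_top','flat_reel','paper_tape']:
  print(cam,q,[np.round(d['centre'],4).tolist() for d in imaging.tip_of(cam,q)[:3]])
e=[.603,-.2745,.07]
f=lambda r:cv2.resize((lambda u,v:r['img'][v-60:v+60,u-60:u+60])(*proj(r,e).astype(int)),(390,390),interpolation=2)
cv2.imwrite('pics/p6.png',np.hstack([f(s),f(c)]))
E
```

```text
18.0833 [ 0.53548103 -0.29297507  0.18969568] [-0.36756813  0.12559789 -0.59544345] 0.9000764744734068
wrist spool [[0.5983, -0.2734, 0.0668], [0.5883, -0.131, -0.001]]
wrist cup [[0.6013, -0.2756, 0.0499]]
wrist tare_top [[0.529, -0.3127, 0.0607]]
wrist flat_reel [[0.5191, -0.4273, 0.0001], [0.605, -0.2748, 0.076]]
wrist paper_tape [[0.6546, -0.429, -0.0007], [0.602, -0.2746, 0.0654]]
side spool [[0.5875, -0.1331, -0.0013], [0.6046, -0.2759, 0.0622], [0.6856, -0.1371, -0.0029]]
side cup [[0.6058, -0.2754, 0.0551]]
side tare_top [[0.5278, -0.3111, 0.0585]]
side flat_reel [[0.5228, -0.4283, 0.0014], [0.5304, -0.3134, 0.0559]]
side paper_tape [[0.6554, -0.4296, 0.0033], [0.6041, -0.2695, 0.0725]]
scene spool [[0.6016, -0.2713, 0.0653]]
scene cup [[0.6037, -0.2753, 0.0544]]
scene tare_top [[0.5304, -0.3094, 0.0595]]
scene flat_reel [[0.5198, -0.4241, 0.0001]]
scene paper_tape []
```

View pics/p6.png

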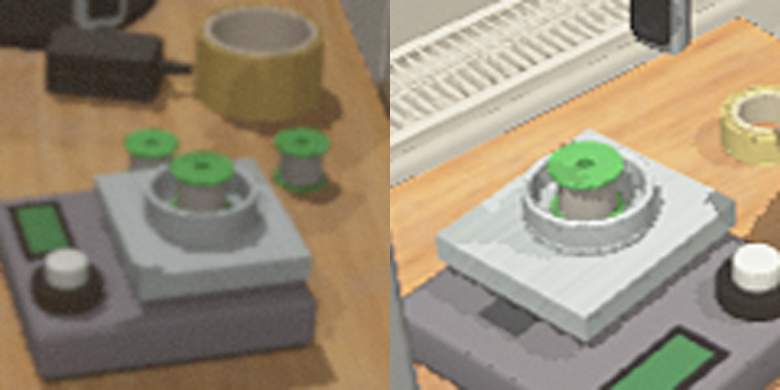

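The spool stands upright in the seated cup, the key is up, the reel and tape haven't moved, and the gripper is clear. Handing in.

```bash
python3 -c "
from bench import ctrl
print(ctrl.finish_job())"
```

```text
the job is handed in; nothing more can be done
None
```

The job is handed in: cup set down in the pan's socket, tare key held for about a second and released, then the spool stood in the cup, at about 18 s on the robot's clock. The final pictures show it all in place with the reel and tape unmoved; the hand-in gave no verdict.

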